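Put the brittle plaster cast away

ROBOT

A 7-joint arm with a two-finger parallel gripper is mounted at the origin on the work surface. World frame = base frame: x ahead of the robot, y to its left, z up, the work surface at z = 0. Lengths are in m, angles in rad, forces in N, time in s.
With the tool pointing down it reaches from about 0.425 to 0.875 m from the base axis. Payload 4.7 kg.
Tool frame: the origin (TCP) lies on the centre line of the jaws, within the pads' length; the fingertips stand 14 mm ahead of it and the grasp point (between the pads) lies 5 mm behind it; z points along the fingers, y is the line along which they close (so a half turn about z gives the same grasp; the last joint's range is limited). The gripper opens to 87 mm and grips with 3 to 60 N. Pads are 19 mm wide; open, the fingers measure 117 mm over their backs; the gripper's body (75 mm by 190 mm) begins 51 mm behind the grasp point.
Start: joints at [1.166, 0.321, -0.07, 1.45, 0.023, 1.371, -0.057], TCP at [0.264, -0.594, 0.197] pointing down, gripper open.
Joint ranges: [-2.86, 2.86], [-0.3, 2.09], [-1.38, 1.24], [0.06, 2.45], [-1.56, 4.7], [0.09, 2.05], [-2.69, 2.69]. Speed limits (rad/s): [2.57, 2.57, 3.14, 3.14, 3.14, 3.14, 3.14].

INTERFACE

Orientations are given as a rotation vector (axis times angle).
In Python, from bench import ctrl gives the robot as it stands.
- The arm moves only by the tool send_rows, never from a script. Its argument "steps" is a list of rows, each an object of numbers: "tx", "ty", "tz": the shift along the tool's x, y, z in units of 60 mm (1.0 is 60 mm); "turn": the turn about the tool's z in units of 8 degrees (1.0 is 8 degrees); "grip": the opening, from 0 (shut) to 1 (fully open). A call has 1 to 12 rows; each row shifts and turns the commanded pose from where the row before left it, along the tool's axes as they then stand; what a row does not reach is not made up. A row lasts 1/8 s, in which the tool goes at most 62.5 mm and 10.7 degrees, less where a joint would pass 70% of its speed; a pose out of reach is approached as far as the arm can. A call is refused whole if a number of a shift passes 1 or a number of a turn 1, either way. A call with a gripper value outside its range is refused whole. The fingers move at their own pace and stop on an object; "newtons" is the grip in N (left out, the last holds). Time passes only in rows, so rows that do not move let the fingers close. It gives the time, the measured TCP pose, the force, the opening and the grip force at its end, in the units of the state.
- ctrl.get_state(): the state, without advancing time (a new reading comes with each control period).
- ctrl.get_image(name): name is "scene" or "top" or "wrist"; returns a dict with "pixels" (384x512x3 uint8, red, green, blue), "K" (3x3 intrinsics, pixels), "cam_to_world" (4x4, takes a point from camera to world coordinates); the wrist camera has in their place "T_tool_cam" (4x4, takes a point from camera to tool coordinates, whose origin is the TCP and whose axes are the flange's). Camera axes: x right, y down, z forward; pixel columns grow to the right and rows downward; lengths in m; the calibration is good to about 2 mm. A picture is of the moment at which its call begins: read the wrist's pose just before it. There is no depth.
- ctrl.close_job(): hands the job in; it is judged then, once.
The state is a dict: "time": time; "joint_positions": joint angles; "qd": joint speeds; "joint_torque": joint torques, N m; "position": TCP position; "tool_rot": TCP orientation; "ft_force": force on the tool from outside, world axes, zero at the start; "torque": the same for the moment, N m; "grip_width": opening from 0.0 (shut) to 1.0 (fully open); "grip_force": force on a finger pad.
Only numpy, scipy, OpenCV 4.12 (cv2) and the standard library are available. Lean on these libraries where they do the work, as an engineer would, in place of code of your own. Each camera call takes 0.05 s, during which the arm holds its last target. There are 200 camera calls.

TASK

Turn the wooden button on the sloping stand well aside so that it no longer overlaps the plaster cast, and leave it so; then lift the cast off the stand and lay it down softly, flat, face up and square to the tray, in the middle of the empty half of the felt-lined tray. The plaster is brittle: it cracks if the two fingers press on it with more than 15 N each, so hold it lightly, do not knock, press or drop it, and do not disturb the round medallion in the tray or the other things on the bench.

Things in the scene. Friction and masses are not known exactly. Their poses are not given: they have to be found in the camera images.
- stand: Fixed wooden copy stand, 190 x 120 mm on the bench, about 140 mm high. Its board (175 mm long, 120 mm wide) slopes at 35 degrees and rises along the stand's own +x, facing its -x. Origin: centre of the underside, z up. A 10 mm high lip at the board's low end carries the cast's lower edge.
- seat (a point): Point on the surface of the stand's sloping board where the centre of the cast's underside rests at the start. Axes as the stand's (z vertical).
- cast: The brittle white plaster cast with a leaf relief: slab 84 mm (own x, up the slope) x 60 mm (own y, level, the width to grip) x 20 mm thick (own z, out of its face; relief adds 4 mm, its side faces are plain and flat). About 0.11 kg. Origin: centre of its underside. At the start it lies on the stand's board, tilted 35 degrees, lower edge at the lip.
- button (a joint): Angle (rad) of the dark wooden turn button about its pivot, whose axis stands square to the sloping board. 0: the bar points straight down the slope and overlaps the cast's upper edge by 14 mm; it turns either way to +-1.75 and stays where left, positive is anticlockwise seen from in front of the board; beyond about 1.1 either way it is clear of the cast.
- pivot (a point): Pivot of the turn button, at the bar's underside, 22 mm above the board and 66 mm up the slope from the cast's centre. Axes as the stand's. The bar is 54 x 16 x 10 mm, its underside 2 mm above the cast's face; its long arm reaches 38 mm from the pivot.
- knob (a point): Upper middle of the upright round wooden finger knob on the button's long arm (12 mm diameter, 26 mm tall, standing on the bar square to the board), on its axis 30 mm from the pivot; this point lies 8 mm below the knob's top and 50 mm above the board. z: out of the board along the knob's axis; x: from the knob to the pivot.
- tray: Fixed plywood tray lined with grey felt, 162 mm (own x) x 252 mm (own y) outside, rim 20 mm high and 6 mm thick; the felt's top is 11 mm above the bench, inside 150 x 240 mm. Origin: centre of its underside. The half towards own +y is empty, the medallion lies in the other half.
- free_half (a point): Middle of the tray's empty half, on the felt's top surface; axes as the tray's. The cast's long side (own x) goes along the tray's x (either way round).
- medallion: Round white plaster medallion, 60 mm diameter, 14 mm thick, lying in the other half of the tray. Origin: centre of its underside. Leave alone.
- mallet: Wooden carver's mallet standing on its head, 84 mm diameter, 205 mm high, origin at the centre of its foot. Leave alone.
- brush: Dusting brush lying on the bench along its own x. Leave alone.
- wax: Closed jar, 72 mm diameter, 70 mm high. Leave alone.
There are look-alikes about, which are no part of the job. What is shaped like the cast but orange, pink or red is not meant.

How it is judged:
By the outcome, as a careful person would: the job done as asked, in the order asked, and still so for the second after the job is handed in, with the robot touching nothing.
It also fails if it takes over 54 s, if anything falls off the work surface, if the arm or the gripper's body presses on something with over 40 N, if the wrist force passes 120 N, or if a joint passes its speed limit or range.

## Working session

There is one attempt and no reset: what is moved stays moved. The work goes in short steps, Python scripts to look and compute and a tool call to move; the robot and the scene stay as the last step left them, time stands still between calls to the robot, and variables do not carry over. Pictures are saved under pics/ and viewed, at most 10 in all, crops included, and the job is handed in when it is done.

Besides the shell and the picture viewer there is one more tool, called after "Emit:" as a command line: name --argument value ..., lists and objects as JSON in quotes. send_rows: Moves the arm, as the interface text tells. Its arguments: {"type":"object","properties":{"steps":{"type":"array"},"newtons":{"type":"number"}},"required":["steps"]}

```bash
ls; mkdir -p pics; python3 - <<'E'
from bench import ctrl
import cv2,numpy as np
s=ctrl.get_state(); print({k:np.round(v,3) for k,v in s.items()})
for n in("scene","top"):
    d=ctrl.get_image(n); cv2.imwrite(f"pics/{n}0.png",cv2.resize(d["pixels"][...,::-1],None,fx=1.5,fy=1.5)); np.savez(n+"0",**d); print(n,d["K"],np.round(d["cam_to_world"],4))
print(ctrl.get_image("wrist")["T_tool_cam"])
E
```

```text
pics
{'time': np.float64(0.0), 'joint_positions': array([ 1.166,  0.322, -0.07 ,  1.452,  0.023,  1.371, -0.057]), 'qd': array([ 0.001,  0.   , -0.   ,  0.   , -0.001,  0.001, -0.001]), 'joint_torque': array([ 0.0000e+00, -4.9129e+01, -4.0400e-01, -3.1253e+01, -6.4000e-02,
        4.3000e-02,  0.0000e+00]), 'position': array([ 0.264, -0.593,  0.196]), 'tool_rot': array([-3.071e+00, -6.530e-01,  1.000e-03]), 'ft_force': array([ 0.822, -0.267,  0.024]), 'torque': array([ 0.   , -0.006, -0.061]), 'grip_force': np.float64(0.0), 'grip_width': np.float64(1.003)}
scene [[370.42883842   0.         253.54289225]
 [  0.         370.42883842 189.11421702]
 [  0.           0.           1.        ]] [[ 0.5559  0.6325 -0.5393  1.0472]
 [ 0.8312 -0.4157  0.3692 -0.2874]
 [ 0.0094 -0.6535 -0.7568  0.7541]
 [ 0.      0.      0.      1.    ]]
top [[429.11694476   0.         260.96800341]
 [  0.         429.11694476 197.0066995 ]
 [  0.           0.           1.        ]] [[ 0.0078 -0.9968  0.0793  0.4529]
 [-0.9999 -0.0072  0.008   0.0112]
 [-0.0074 -0.0793 -0.9968  1.3037]
 [ 0.      0.      0.      1.    ]]
[[-9.58131869e-04 -9.67360732e-01 -2.53401452e-01  6.90636018e-02]
 [ 9.99999435e-01 -1.04327834e-03  2.01637265e-04  1.22393739e-03]
 [-4.59424220e-04 -2.53401116e-01  9.67361186e-01 -1.87236255e-01]
 [ 0.00000000e+00  0.00000000e+00  0.00000000e+00  1.00000000e+00]]
```

View pics/scene0.png

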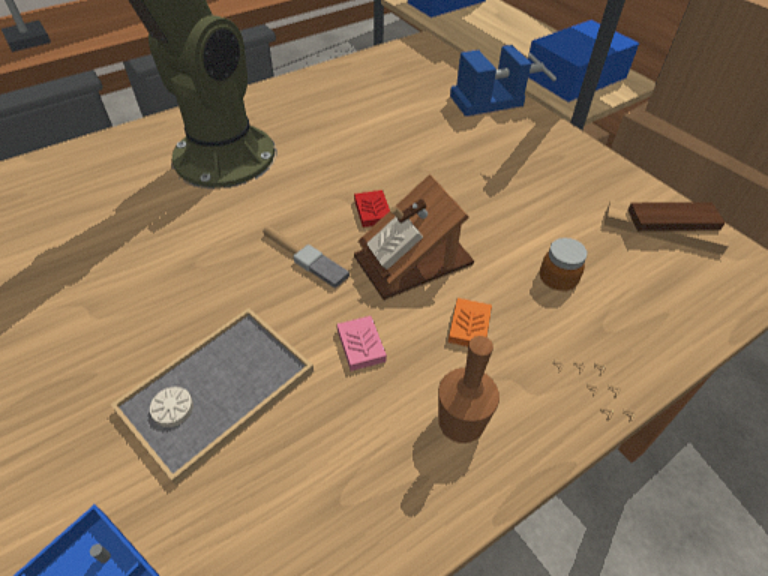

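View pics/top0.png

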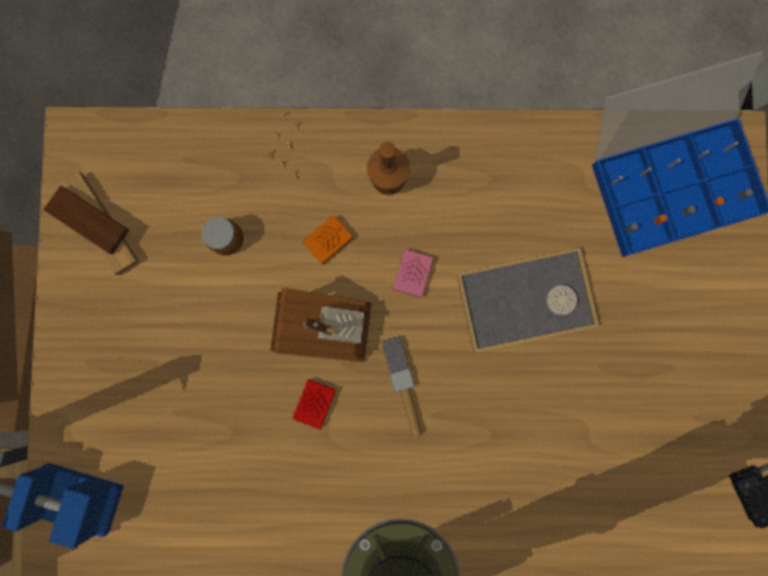

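Seen (1.5x pixels): the white cast lies on the stand (scene 395,240; top 342,325). Look-alikes are pink (scene 361,342), orange (469,321), red (371,207), and the round white medallion (170,406), which stays in the tray. By its description the cast is the white one on the stand. The tray's empty half is its +image-right side in scene, left in top.

```bash
cat > h.py <<'E'
import numpy as np,cv2
from scipy.spatial.transform import Rotation as R
def ray(d,uv,T=None):
    T=d["cam_to_world"] if T is None else T
    v=np.linalg.inv(d["K"])@np.array([uv[0],uv[1],1.]); v=T[:3,:3]@v
    return T[:3,3],v/np.linalg.norm(v)
def onplane(d,uv,z,T=None):
    o,v=ray(d,uv,T); return o+v*(z-o[2])/v[2]
def tri(rs):
    A=sum(np.eye(3)-np.outer(v,v) for o,v in rs); b=sum((np.eye(3)-np.outer(v,v))@o for o,v in rs)
    p=np.linalg.solve(A,b); return p,[np.linalg.norm(np.cross(p-o,v)) for o,v in rs]
def proj(d,p,T=None):
    T=d["cam_to_world"] if T is None else T
    q=d["K"]@(T[:3,:3].T@(np.asarray(p)-T[:3,3])); return q[:2]/q[2]
E
python3 - <<'E'
from h import *
t=dict(np.load("top0.npz")); s=dict(np.load("scene0.npz"))
a=t["pixels"][185:250,170:260]; b=s["pixels"][110:205,230:320]
A=cv2.resize(a,(720,520),interpolation=cv2.INTER_CUBIC)[:,:]
A=cv2.resize(a,(400,289),interpolation=cv2.INTER_CUBIC);B=cv2.resize(b,(400,422),interpolation=cv2.INTER_CUBIC)
c=np.zeros((422,800,3),np.uint8);c[:289,:400]=A;c[:,400:]=B
cv2.imwrite("pics/crop1.png",c[...,::-1])
for n,d in(("top",t),("scene",s)):
    p=d["pixels"].astype(int); hsv=cv2.cvtColor(d["pixels"],cv2.COLOR_RGB2HSV)
    box={"top":(300,160,405,240),"scene":(70,200,215,325)}[n]
    m=np.zeros(p.shape[:2],np.uint8);x0,y0,x1,y1=box
    m[y0:y1,x0:x1]=(hsv[...,1]<45)[y0:y1,x0:x1]*255
    c=max(cv2.findContours(m,0,2)[0],key=cv2.contourArea)
    r=cv2.minAreaRect(c);q=cv2.boxPoints(r)
    ap=cv2.approxPolyDP(cv2.convexHull(c),6,True)[:,0]
    print(n,"tray felt",r,ap.tolist())
    for u in (ap if n=="scene" else q): print(np.round(onplane(d,u,.015),3))
    # base of stand (dark) 
    box={"top":(178,188,250,245),"scene":(230,110,320,205)}[n];x0,y0,x1,y1=box
    m[:]=0;m[y0:y1,x0:x1]=((hsv[...,1]<60)&(hsv[...,2]>95))[y0:y1,x0:x1]*255
    c=max(cv2.findContours(m,0,2)[0],key=cv2.contourArea)
    print("cast",cv2.minAreaRect(c),cv2.approxPolyDP(c,2,True)[:,0].tolist())
E
```

```text
top tray felt ((351.2187805175781, 199.5279541015625), (48.53070068359375, 78.20684814453125), 77.98851776123047) [[383, 168], [394, 215], [319, 231], [308, 184]]
[ 0.596 -0.12   0.015]
[ 0.647 -0.351  0.015]
[ 0.504 -0.379  0.015]
[ 0.453 -0.15   0.015]
cast ((227.55386352539062, 216.0692596435547), (27.41167449951172, 19.845556259155273), 7.125016689300537) [[216, 205], [216, 214], [224, 215], [226, 221], [213, 224], [240, 227], [242, 209]]
scene tray felt ((140.78903198242188, 257.50408935546875), (57.071983337402344, 113.40373992919922), 51.009002685546875) [[166, 210], [202, 244], [114, 314], [80, 270]]
[ 0.457 -0.149  0.015]
[ 0.595 -0.121  0.015]
[ 0.644 -0.351  0.015]
[ 0.506 -0.378  0.015]
cast ((262.1823425292969, 160.03591918945312), (22.298824310302734, 33.671226501464844), 48.01278305053711) [[272, 146], [267, 149], [263, 145], [245, 161], [257, 178], [281, 158]]
```

View pics/crop1.png

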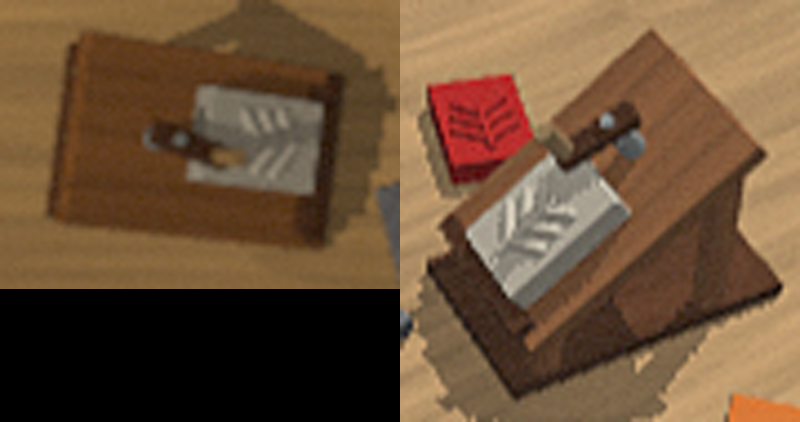

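The crop confirms it: the white leaf cast is under the dark turn button, whose knob points down the slope (knob in top crop at 232,158, pivot screw at 180,140; in scene crop knob 555,140, screw 605,122). I'll triangulate these.

```bash
python3 - <<'E'
from h import *
from bench import ctrl
t=dict(np.load("top0.npz")); s=dict(np.load("scene0.npz"))
U=lambda x,y:(170+x/4.444,185+y/4.444); V=lambda x,y:(230+(x-400)/4.444,110+y/4.444)
for n,a,b in (("screw",(180,140),(605,122)),("knob",(232,158),(555,137)),("face low left",(315,193),(468,232)),("face low right",(323,87),(514,295)),("board top L",(50,215),(652,30)),("board top R",(80,33),(766,153))):
    p,e=tri([ray(t,U(*a)),ray(s,V(*b))]); print(n,np.round(p,3),np.round(e,4))
st=ctrl.get_state(); M=R.from_rotvec(st["tool_rot"]).as_matrix(); print(np.round(M,3))
E
```

```text
screw [0.492 0.159 0.132] [0.0007 0.0007]
knob [0.482 0.129 0.128] [0.0026 0.0026]
face low left [0.462 0.081 0.061] [0.0034 0.0034]
face low right [0.529 0.073 0.072] [0.0001 0.0001]
board top L [0.443 0.234 0.134] [0.0033 0.0033]
board top R [0.558 0.223 0.127] [0.0009 0.0009]
[[ 0.914  0.407 -0.001]
 [ 0.407 -0.914  0.001]
 [-0.    -0.001 -1.   ]]
```

Emit:
send_rows --steps '[{"tz": -0.175,"turn": -0.945},{"tz": -0.175,"turn": -0.945},{"tz": -0.175,"turn": -0.945},{"tz": -0.175,"turn": -0.945},{"tz": -0.175,"turn": -0.945},{"tz": -0.175,"turn": -0.945},{"tz": -0.175,"turn": -0.945},{"tz": -0.175,"turn": -0.945}]'

```text
validation failed for argument at $.st...
```

Emit:
send_rows --steps '[{"tx": 0.9,"ty": 0.2},{"tx": 0.9,"ty": 0.2},{"tx": 0.9,"ty": 0.2},{"tx": 0.9,"ty": 0.2},{"tx": 0.9,"ty": 0.2},{"tx": 0.9,"ty": 0.2},{"tx": 0.9,"ty": 0.2},{"tx": 0.9,"ty": 0.2},{"tx": 0.9,"ty": 0.2},{"tx": 0.9,"ty": 0.2},{"tx": 0.9,"ty": 0.2},{"tx": 0.9,"ty": 0.2}]'

```text
validation failed for argument at $.st...
```

Emit:
send_rows --steps '[{"tx": 0.9,"ty": 0.2},{"tx": 0.9,"ty": 0.2},{"tx": 0.3},{},{}]'

```text
validation failed for argument at $.st...
```

```bash
python3 - <<'E'
from h import *
from bench import ctrl
st=ctrl.get_state(); d=ctrl.get_image("wrist")
T=np.eye(4);T[:3,:3]=R.from_rotvec(st["tool_rot"]).as_matrix();T[:3,3]=st["position"]
d["cam_to_world"]=T@d["T_tool_cam"]; np.savez("w1",**d)
print(np.round(T,4),d["K"][0,0],st["time"],np.round(st["joint_positions"],2))
cv2.imwrite("pics/w1.png",cv2.resize(d["pixels"][...,::-1],None,fx=1.5,fy=1.5,interpolation=cv2.INTER_CUBIC))
E
```

```text
[[ 9.136e-01  4.067e-01 -7.000e-04  2.641e-01]
 [ 4.067e-01 -9.136e-01  1.300e-03 -5.934e-01]
 [-1.000e-04 -1.500e-03 -1.000e+00  1.962e-01]
 [ 0.000e+00  0.000e+00  0.000e+00  1.000e+00]] 274.54731499524735 0.15 [ 1.17  0.32 -0.07  1.45  0.02  1.37 -0.06]
```

View pics/w1.png

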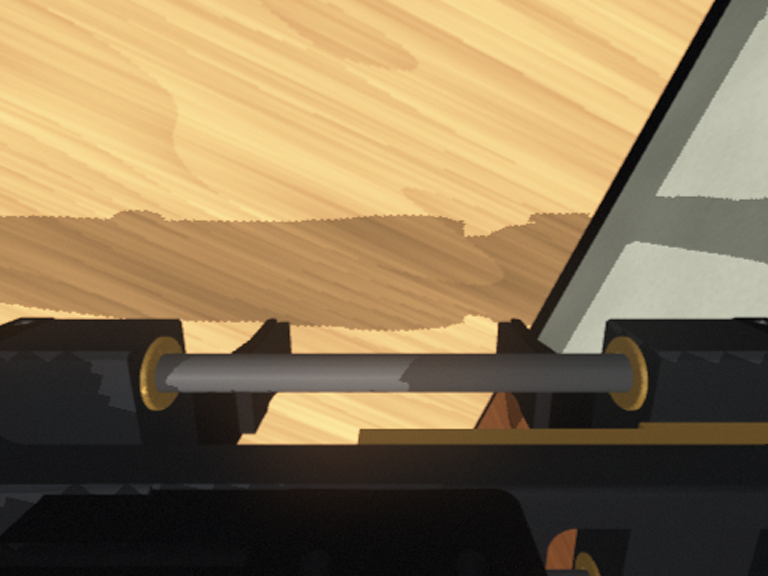

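The picture shows the arm still at the start (the rows were refused); the gripper fills the lower half from about row 320, so the usable view lies on the tool's +x side. I'll send every key in each row.

Emit:
send_rows --steps '[{"tx": 0,"ty": 0,"tz": -0.175,"turn": -0.945,"grip": 1},{"tx": 0,"ty": 0,"tz": -0.175,"turn": -0.945,"grip": 1},{"tx": 0,"ty": 0,"tz": -0.175,"turn": -0.945,"grip": 1},{"tx": 0,"ty": 0,"tz": -0.175,"turn": -0.945,"grip": 1},{"tx": 0,"ty": 0,"tz": -0.175,"turn": -0.945,"grip": 1},{"tx": 0,"ty": 0,"tz": -0.175,"turn": -0.945,"grip": 1},{"tx": 0,"ty": 0,"tz": -0.175,"turn": -0.945,"grip": 1},{"tx": 0,"ty": 0,"tz": -0.175,"turn": -0.945,"grip": 1}]'

```text
time: 1.2
position: [0.2643, -0.5937, 0.2811]
tool_rot: [-2.321, -2.117, -0.0]
ft_force: [0.2, -0.2, -0.5]
grip_width: 0.998
grip_force: 0.0
```

Emit:
send_rows --steps '[{"tx": 0.9,"ty": 0.225,"tz": 0,"turn": 0,"grip": 1},{"tx": 0.9,"ty": 0.225,"tz": 0,"turn": 0,"grip": 1},{"tx": 0.9,"ty": 0.225,"tz": 0,"turn": 0,"grip": 1},{"tx": 0.9,"ty": 0.225,"tz": 0,"turn": 0,"grip": 1},{"tx": 0.9,"ty": 0.225,"tz": 0,"turn": 0,"grip": 1},{"tx": 0.9,"ty": 0.225,"tz": 0,"turn": 0,"grip": 1},{"tx": 0.9,"ty": 0.225,"tz": 0,"turn": 0,"grip": 1},{"tx": 0.9,"ty": 0.225,"tz": 0,"turn": 0,"grip": 1},{"tx": 0.9,"ty": 0.225,"tz": 0,"turn": 0,"grip": 1},{"tx": 0.9,"ty": 0.225,"tz": 0,"turn": 0,"grip": 1},{"tx": 0.9,"ty": 0.225,"tz": 0,"turn": 0,"grip": 1},{"tx": 0.9,"ty": 0.225,"tz": 0,"turn": 0,"grip": 1}]'

```text
time: 2.7
position: [0.4882, 0.0371, 0.2812]
tool_rot: [2.326, 2.11, -0.0]
ft_force: [0.4, -0.7, -0.3]
grip_width: 1.001
grip_force: 0.0
```

Emit:
send_rows --steps '[{"tx": 0.3,"ty": 0,"tz": 0,"turn": 0,"grip": 1},{"tx": 0,"ty": 0,"tz": 0,"turn": 0,"grip": 1},{"tx": 0,"ty": 0,"tz": 0,"turn": 0,"grip": 1}]'

```text
time: 3.08
position: [0.4895, 0.0519, 0.2809]
tool_rot: [2.328, 2.109, -0.001]
ft_force: [0.5, -0.1, 0.3]
grip_width: 1.003
grip_force: 0.0
```

```bash
cat >> h.py <<'E'
def wrist(name):
    from bench import ctrl
    st=ctrl.get_state(); d=ctrl.get_image("wrist")
    T=np.eye(4);T[:3,:3]=R.from_rotvec(st["tool_rot"]).as_matrix();T[:3,3]=st["position"]
    d["cam_to_world"]=T@d["T_tool_cam"]; np.savez(name,**d)
    print(np.round(T,4).tolist(),st["time"],np.round(st["joint_positions"],2))
    return d
E
python3 - <<'E'
from h import *
d=wrist("w2")
cv2.imwrite("pics/w2.png",cv2.resize(d["pixels"][:256,...,::-1],None,fx=1.5,fy=1.5,interpolation=cv2.INTER_CUBIC))
E
```

```text
[[0.0982, 0.9952, -0.0004, 0.4895], [0.9952, -0.0982, -0.0009, 0.0519], [-0.001, -0.0003, -1.0, 0.2809], [0.0, 0.0, 0.0, 1.0]] 3.075 [ 0.74 -0.02 -0.87  1.67 -0.02  1.49 -0.23]
```

View pics/w2.png

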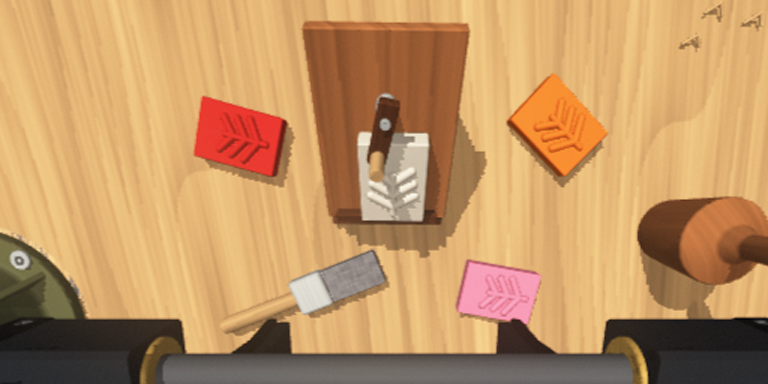

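The view shows the board (303,24)–(469,24) to the lip (331,216)–(441,222), cast face about (359,133)–(426,222), knob top near (375,178) and the screw at (385,124). One close crop to choose corners precisely.

```bash
python3 - <<'E'
from h import *
d=np.load("w2.npz")
cv2.imwrite("pics/w2c.png",cv2.resize(d["pixels"][55:155,195:320,::-1],None,fx=6,fy=6,interpolation=cv2.INTER_CUBIC))
E
```

```text
(no output)
```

View pics/w2c.png

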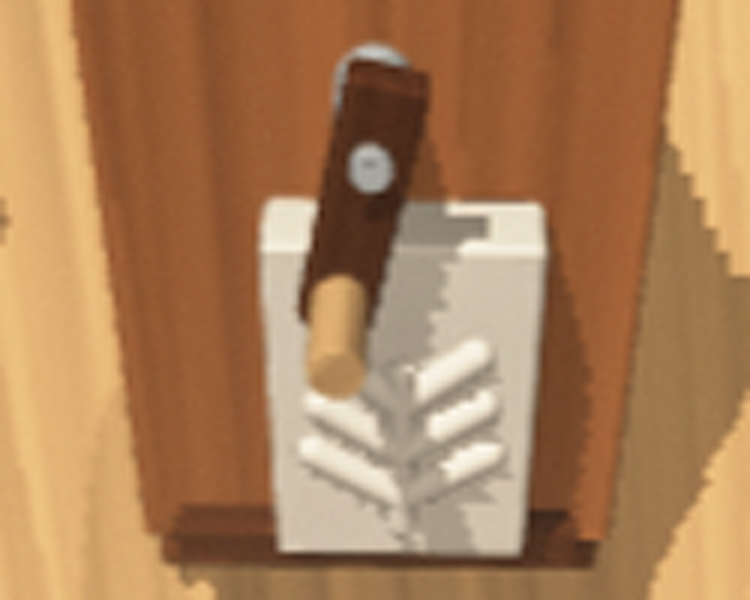

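```bash
cat > fit.py <<'E'
from h import *
from scipy.optimize import least_squares
t=35*np.pi/180
def W(P,seat,yaw):   # board coords (slope, y, normal) -> world
    P=np.asarray(P,float); q=np.array([P[0]*np.cos(t)-P[2]*np.sin(t),P[1],P[0]*np.sin(t)+P[2]*np.cos(t)])
    return seat+R.from_euler("z",yaw).apply(q)
def knob(a,n): return [.066-.03*np.cos(a),-.03*np.sin(a),n]
E
python3 - <<'E'
from fit import *
d=dict(np.load("w2.npz"));tp=dict(np.load("top0.npz"));sc=dict(np.load("scene0.npz"))
px=lambda x,y:np.array([195+x/6-.42,55+y/6-.42])
U=lambda x,y:np.array((170+x/4.444-.4,185+y/4.444-.4)); V=lambda x,y:np.array((230+(x-400)/4.444-.4,110+y/4.444-.4))
ob=[((.042,.03,.02),px(263,255)),((.042,-.03,.02),px(547,252)),((-.042,-.03,.02),px(523,554)),((-.042,.03,.02),px(280,552)),((.066,0,.034),px(370,165))]
f0=lambda v:[(d,W(P,v[:3],v[3]),u) for P,u in ob]+[(d,W(knob(v[4],.058),v[:3],v[3]),px(336,372))]
f1=lambda v:f0(v)+[(tp,W((.066,0,.034),v[:3],v[3]),U(180,140)),(sc,W((.066,0,.034),v[:3],v[3]),V(605,122)),(tp,W((-.042,-.03,.02),v[:3],v[3]),U(323,87)),(tp,W((-.042,.03,.02),v[:3],v[3]),U(315,193)),(sc,W((-.042,.03,.02),v[:3],v[3]),V(468,232))]
for f in(f0,f1):
    g=lambda v:np.concatenate([proj(c,p)-u for c,p,u in f(v)])
    r=least_squares(g,[.5,.12,.074,1.47,.2]); v=r.x
    print(np.round(v,4),np.round(g(v).reshape(-1,2),1).tolist()); 
    print("knob pt",np.round(W(knob(v[4],.05),v[:3],v[3]),4),"pivot",np.round(W((.066,0,.022),v[:3],v[3]),4))
E
```

```text
[ 0.4951  0.1213  0.0654  1.4928 -0.3969] [[-2.2, -0.7], [-1.6, -1.3], [-0.1, -0.5], [0.1, 0.7], [3.5, 1.6], [0.0, -0.0]]
knob pt [0.4837 0.1249 0.1283] pivot [0.4983 0.1626 0.1213]
[ 0.4952  0.1215  0.0719  1.5044 -0.3929] [[-2.8, -0.9], [-1.3, -2.1], [0.7, -0.4], [0.2, 1.3], [3.2, 0.8], [0.0, -0.0], [0.9, -1.8], [0.7, 0.5], [0.4, 2.8], [0.6, -0.3], [-2.1, 0.3]]
knob pt [0.484  0.1249 0.1348] pivot [0.498  0.1629 0.1277]
```

```bash
python3 - <<'E'
from fit import *
d=dict(np.load("w2.npz"));tp=dict(np.load("top0.npz"));sc=dict(np.load("scene0.npz"))
px=lambda x,y:np.array([195+x/6-.42,55+y/6-.42])
U=lambda x,y:np.array((170+x/4.444-.4,185+y/4.444-.4)); V=lambda x,y:np.array((230+(x-400)/4.444-.4,110+y/4.444-.4))
C=[(.042,.03,.02),(.042,-.03,.02),(-.042,-.03,.02),(-.042,.03,.02)]
wp=[px(263,255),px(547,252),px(523,554),px(280,552)]
S=(.066,0,.033)
def f0(v):
    s=v[:3];y=v[3];o=[(d,W(np.add(P,(0,v[5],0)),s,y),u) for P,u in zip(C,wp)]
    return o+[(d,W(S,s,y),px(370,166)),(d,W(knob(v[4],.058),s,y),px(336,372))]
def f1(v):
    s=v[:3];y=v[3]; L=W(np.add(C[3],(0,v[5],0)),s,y);Rr=W(np.add(C[2],(0,v[5],0)),s,y)
    return f0(v)+[(tp,W(S,s,y),U(180,140)),(sc,W(S,s,y),V(605,122)),(tp,Rr,U(323,87)),(tp,L,U(315,193)),(sc,L,V(468,232))]
for f in(f0,f1):
    g=lambda v:np.concatenate([proj(c,p)-u for c,p,u in f(v)])
    r=least_squares(g,[.5,.12,.074,1.47,-.2,0]); v=r.x
    print(np.round(v,4),np.round(g(v).reshape(-1,2),1).tolist()); 
    print("knob pt",np.round(W(knob(v[4],.05),v[:3],v[3]),4),"pivot",np.round(W((.066,0,.022),v[:3],v[3]),4),"cast seat",np.round(W((0,v[5],0),v[:3],v[3]),4))
E
```

```text
[ 0.4901  0.1219  0.0634  1.4633 -0.2301 -0.0066] [[-0.2, -1.4], [0.0, -0.5], [-0.0, -0.0], [0.3, -0.0], [0.1, 1.1], [-0.1, 0.7]]
knob pt [0.4835 0.1241 0.1254] pivot [0.4946 0.1631 0.1192] cast seat [0.4967 0.1212 0.0634]
[ 0.4902  0.1221  0.0704  1.4697 -0.2223 -0.0069] [[-0.6, -1.8], [0.7, -1.2], [0.8, 0.2], [0.4, 0.5], [-0.1, 0.2], [-0.1, 0.7], [0.6, -0.4], [0.1, 0.2], [0.8, 2.8], [0.3, -0.4], [-1.6, 0.6]]
knob pt [0.4838 0.1242 0.1324] pivot [0.4944 0.1633 0.1262] cast seat [0.4971 0.1214 0.0704]
```

Emit:
send_rows --steps '[{"tx": 0.6,"ty": -0.11,"tz": 0,"turn": 0,"grip": 0.45},{"tx": 0.59,"ty": -0.105,"tz": 0,"turn": 0,"grip": 0.45},{"tx": 0,"ty": 0,"tz": 0.4,"turn": 0,"grip": 0.45},{"tx": 0,"ty": 0,"tz": 0.4,"turn": 0,"grip": 0.45},{"tx": 0,"ty": 0,"tz": 0.4,"turn": 0,"grip": 0.45},{"tx": 0,"ty": 0,"tz": 0.4,"turn": 0,"grip": 0.45},{"tx": 0,"ty": 0,"tz": 0.3,"turn": 0,"grip": 0.45},{"tx": 0,"ty": 0,"tz": 0.2,"turn": 0,"grip": 0.45},{"tx": 0,"ty": 0,"tz": 0,"turn": 0,"grip": 0.45},{"tx": 0,"ty": 0,"tz": 0,"turn": 0,"grip": 0.45}]' --newtons 6

```text
time: 4.38
position: [0.4842, 0.1259, 0.1557]
tool_rot: [2.326, 2.111, 0.001]
ft_force: [0.2, 0.6, -0.3]
grip_width: 0.451
grip_force: 0.0
```

```bash
python3 - <<'E'
from h import *
d=wrist("w3")
cv2.imwrite("pics/w3.png",cv2.resize(d["pixels"][:,...,::-1],None,fx=1.5,fy=1.5,interpolation=cv2.INTER_CUBIC))
E
```

```text
[[0.0963, 0.9953, 0.0011, 0.4842], [0.9953, -0.0963, 0.0001, 0.1259], [0.0002, 0.0011, -1.0, 0.1557], [0.0, 0.0, 0.0, 1.0]] 4.375 [ 0.63  0.09 -0.97  1.84  0.08  1.24 -0.46]
```

View pics/w3.png

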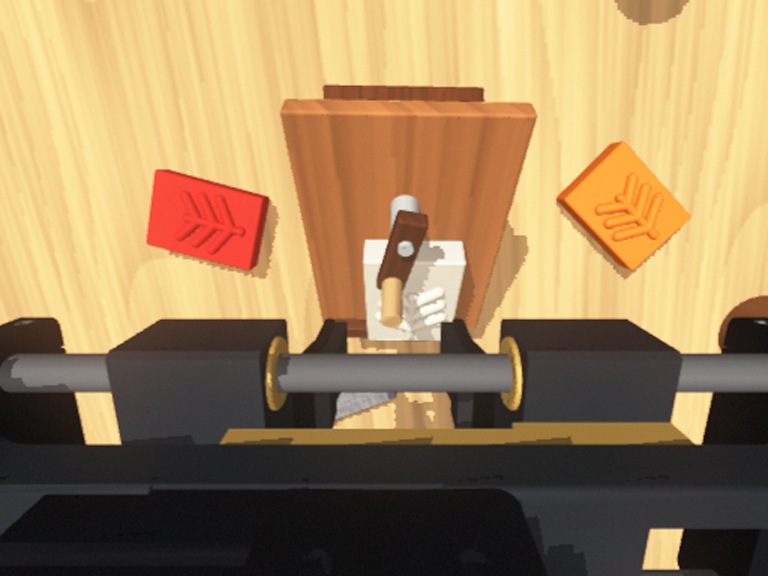

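The view shows the knob's top at (392,322), between the fingers (left ~335, right ~450), and the screw at (405,247).

```bash
python3 - <<'E'
from fit import *
a=dict(np.load("w2.npz"));b=dict(np.load("w3.npz"))
px=lambda x,y:np.array([195+x/6-.42,55+y/6-.42]); q=lambda x,y:np.array([x/1.5-.17,y/1.5-.17])
for n,u,w in(("knobtop",px(336,375),q(392,321)),("screw",px(370,166),q(405,247)),("faceUL",px(263,255),q(364,263)),("faceUR",px(547,252),q(465,263)),("boardTL",q(303,24),q(282,104)),("boardTR",q(469,24),q(535,106))):
    p,e=tri([ray(a,u),ray(b,w)]);print(n,np.round(p,4),np.round(e,4))
E
```

```text
knobtop [0.4836 0.1198 0.1394] [0.0001 0.0001]
screw [0.494  0.1573 0.1347] [0. 0.]
faceUL [0.4696 0.1454 0.1067] [0. 0.]
faceUR [0.5284 0.14   0.1082] [0.0001 0.0001]
boardTL [0.442  0.231  0.1317] [0.0001 0.0001]
boardTR [0.5613 0.2183 0.1336] [0.0002 0.0002]
```

Emit:
send_rows --steps '[{"tx": 0,"ty": 0,"tz": 0.2,"turn": 0,"grip": 0.45},{"tx": 0,"ty": 0,"tz": 0.165,"turn": 0,"grip": 0.45},{"tx": 0,"ty": 0,"tz": 0,"turn": 0,"grip": 0.3},{"tx": 0,"ty": 0,"tz": 0,"turn": 0,"grip": 0.1},{"tx": 0,"ty": 0,"tz": 0,"turn": 0,"grip": 0.1},{"tx": 0,"ty": 0,"tz": 0,"turn": 0,"grip": 0.1}]' --newtons 6

```text
time: 5.18
position: [0.4839, 0.1258, 0.1334]
tool_rot: [2.326, 2.111, 0.0]
ft_force: [-0.3, -0.2, 0.3]
grip_width: 0.129
grip_force: 0.0
```

Emit:
send_rows --steps '[{"tx": 0,"ty": 0,"tz": 0,"turn": 0,"grip": 0},{"tx": 0,"ty": 0,"tz": 0,"turn": 0,"grip": 0}]' --newtons 6

```text
time: 5.42
position: [0.4837, 0.1257, 0.1332]
tool_rot: [2.326, 2.112, -0.0]
ft_force: [0.5, -0.2, 0.0]
grip_width: 0.015
grip_force: 0.0
```

```bash
python3 - <<'E'
from h import *
from bench import ctrl
d=wrist("w4"); s=ctrl.get_image("scene")
a=cv2.resize(d["pixels"][100:290,150:370],(440,380),interpolation=cv2.INTER_CUBIC)
b=cv2.resize(s["pixels"][80:205,230:345],(350,380),interpolation=cv2.INTER_CUBIC)
cv2.imwrite("pics/w4.png",np.hstack([a,b])[...,::-1])
E
```

```text
[[0.0963, 0.9953, 0.0001, 0.4837], [0.9953, -0.0963, -0.0002, 0.1257], [-0.0002, 0.0001, -1.0, 0.1332], [0.0, 0.0, 0.0, 1.0]] 5.425 [ 0.62  0.12 -0.97  1.87  0.11  1.2  -0.49]
```

View pics/w4.png

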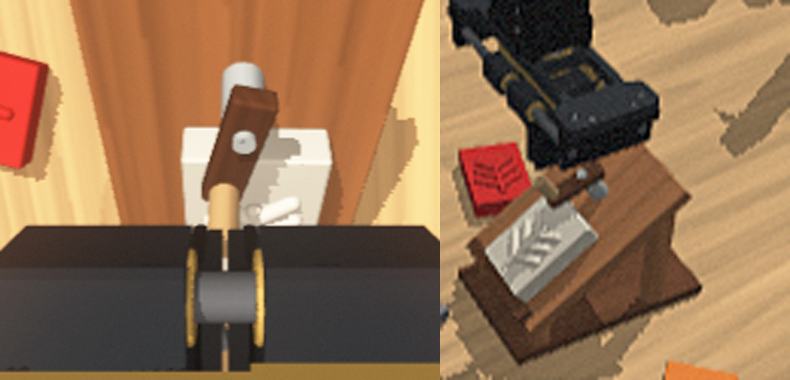

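```bash
python3 - <<'E'
from h import *
s=dict(np.load("scene0.npz"));d=dict(np.load("w4.npz"));b=dict(np.load("w3.npz"));a=dict(np.load("w2.npz"))
for n,p in(("tcp",(.4837,.1257,.1332)),("tip",(.4837,.1257,.1192)),("grasp",(.4837,.1257,.1382)),("knobtop",(.4836,.1198,.1394)),("screw",(.494,.1573,.1347))):
    u=proj(s,p); w=proj(d,p); print(n,"scene px",u,"crop",440+(u[0]-230)*3.043,(u[1]-80)*3.04,"wrist crop",(w-[150,100])*2)
E
```

```text
tcp scene px [263.27843037 140.18825228] crop 541.2662636202679 182.97228691721082 wrist crop [222.1951055  227.10126461]
tip scene px [263.11655145 144.35862681] crop 540.7736660641249 195.65022551294226 wrist crop [222.33240524 214.67403009]
grasp scene px [263.33714536 138.67561856] crop 541.4449333456068 178.37388041170058 wrist crop [222.14141168 231.96118417]
knobtop scene px [261.37611022 139.15582137] crop 535.4775034111879 179.83369697502442 wrist crop [223.488293   248.84904686]
screw scene px [275.95573022 137.42673793] crop 579.843287048 174.5772833129873 wrist crop [242.98368779 139.41840146]
```

```bash
python3 - <<'E'
from fit import *
from bench import ctrl
d=dict(np.load("w4.npz"));s=ctrl.get_image("scene");np.savez("scene1",**s);s0=dict(np.load("scene0.npz"))
seat=np.array([.4907,.1222,.069])
for a in(-.5,-.35,-.22,-.1):
    print(a,[np.round((proj(d,W(knob(a,n),seat,1.474))-[150,100])*2) for n in(.034,.046,.058)])
b=cv2.resize(s["pixels"][100:170,230:310],(400,350),interpolation=cv2.INTER_CUBIC)
c=cv2.resize(s0["pixels"][100:170,230:310],(400,350),interpolation=cv2.INTER_CUBIC)
cv2.imwrite("pics/s1.png",np.hstack([b,c])[...,::-1])
E
```

```text
-0.5 [array([204., 190.]), array([203., 215.]), array([202., 243.])]
-0.35 [array([215., 193.]), array([214., 218.]), array([214., 245.])]
-0.22 [array([224., 194.]), array([224., 220.]), array([224., 247.])]
-0.1 [array([234., 195.]), array([234., 221.]), array([234., 248.])]
```

View pics/s1.png

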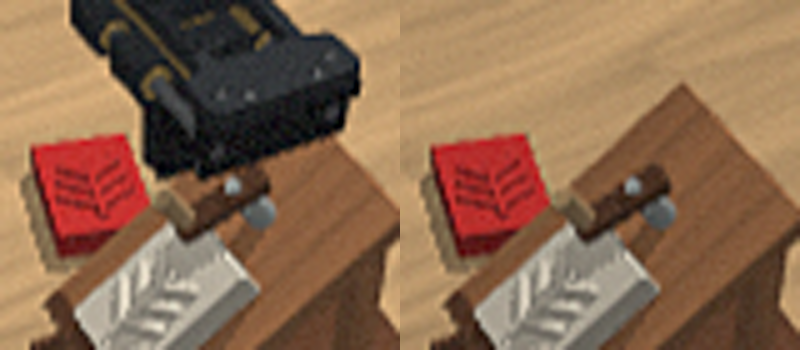

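The left half (now) shows the knob at (172,212) unmoved, the same as at the start (right half, 572,212). The fingers stop around (155,172), clearly above the knob, so they closed over its top. I'll measure the real tip height from the image difference.

```bash
python3 - <<'E'
from h import *
s=dict(np.load("scene0.npz"));n=dict(np.load("scene1.npz"))
df=np.abs(s["pixels"].astype(int)-n["pixels"]).sum(2)>60
dark=n["pixels"].sum(2)<110
m=(df&dark)
for r in range(118,146): print(r,"".join("#" if v else "." for v in m[r,245:305]))
for z in(.1192,.1332,.145,.152,.16,.18,.20):
  print(z,[np.round(proj(s,np.array([.4837,.1257,z])+y*np.array([.9953,-.0963,0])+x*np.array([.0963,.9953,0]))) .astype(int).tolist() for x,y in((0,0),(-.0095,0),(.0095,.015),(-.0095,.015),(-.0095,-.015))])
E
```

```text
118 ............#........##....................##############...
119 ............##.......###...#............###############.....
120 .............####......##.............################......
121 ..............####......##........#################..#......
122 ..............#####.....###.....##################...#......
123 ..............######....##########.###############..##......
124 ..............#######...##############################......
125 ..............########..#####.#######################.......
126 ..............########..###########################.........
127 ..............#########.########################............
128 ..............###############################.#.............
129 ..............##############..#############.................
130 ..............#############...###########...................
131 ..............#############..########.......................
132 ..............##########.#########.#........................
133 ................########.########...........................
134 .................###.....####...........................
[... 486 characters left out ...]
......................................
143 ............................................................
144 ............................................................
145 ............................................................
0.1192 [[263, 144], [260, 146], [269, 147], [263, 149], [257, 142]]
0.1332 [[263, 140], [260, 141], [270, 143], [263, 145], [257, 138]]
0.145 [[263, 137], [260, 138], [270, 139], [263, 141], [257, 134]]
0.152 [[264, 134], [260, 136], [270, 137], [263, 139], [257, 132]]
0.16 [[264, 132], [260, 133], [270, 134], [263, 137], [257, 130]]
0.18 [[264, 126], [260, 127], [270, 128], [263, 130], [257, 123]]
0.2 [[264, 119], [261, 120], [271, 121], [264, 124], [258, 117]]
```

```bash
python3 - <<'E'
from h import *
s=dict(np.load("scene0.npz"));n=dict(np.load("scene1.npz"))
D=np.abs(s["pixels"].astype(int)-n["pixels"]).sum(2)
for r in range(128,160): print(r,"".join("#" if v>60 else "+" if v>25 else "." for v in D[r,240:305]))
E
```

```text
128 ++++.+..+.+.....+####################################.++#+++.++++
129 ++.....+++..+...+#################################+++++.+.++++++.
130 ..++..++.+....+++#############################+#.+++++.+..+++.+++
131 +.+......+...+...###########################+.++++.++.+....++++++
132 +.+.++..+++.++...#+#######################+.++++..+++.+.+.+..+.++
133 ++.+...+.+....+.++#####################+.+.+.++..+.++.+..+++..+.+
134 +......+......+..++#.######++#######++.++...++.+.+...+..+.+....+.
135 ++.+.+.......+.+++++######.#####+#+++++.++...++++.++..++..+.+++.+
136 .+.++.+...+++..+.+.++#+#+++++.++++++++...++.+.+..+...+....+.+.++.
137 ++...+++.+.+.+.....++++++.+.....+..+++.........+.+...+.+....++...
138 ...+....+.+.....++.+++++++.+.+.....+....+.+...+...+...+.+.+..++..
139 .++.+..+...++..+....+.++.++..+....+....++..+..+.+.........+++.+..
140 .+..++...++..++..+++.++.+.+....+..+.+.....+++..++...+...+++++++.+
141 +.+...++....+.++....+...+.++....+....+....+++.++.+..++.+..++...++
142 ++++++.+..+..++..+.++......++......+...+...+++...+...++...++..+..
143 ....+.+...+..+.+.+.+.+............+.++..+..+.+
[... 439 characters left out ...]

150 ..+..+.....+...+.+++++++#+++..+.+..+..++.++++.....+.......+..+...
151 +.+.+...++.+.++++++++++++++++.+++++#+...+...++....+......+.+.+..+
152 ++++..+.+...++..++#++.+..+.+++++++++++.....+..+.....++++...+.....
153 .....+..+.+...+++.#++++..+.+++++++++++...+++....+.+.+...++.....+.
154 +++++.++...+.+++++#+.+.+#++++++#++++++++....+..+.+++++.++....+.+.
155 ++.+..+.+..+++++++++.+++++++++++++++++++...+.+...+.+..++.+..+.+..
156 ++..+..+...+++++++#+.+.++++++++++++++.+.++++++.......+.....+..+..
157 ++++.+.++.++..+#.++.+.+++++++++++++++.+.+.+..+.+..++.++...+.....+
158 ++......++++++++.+++.+..++++++++++++...+.++.+.+...++.+.++........
159 .+..+..+++++++++++.+++..+....+++++...+..++.+.+++..++.+...........
```

Both cameras agree that the visible tips sit about 30–45 mm above where the stated tip offset puts them (the lowest finger pixels are at row 135, z≈0.16). So I'll go down in small steps and probe by closing.

Emit:
send_rows --steps '[{"tx": 0,"ty": 0,"tz": 0,"turn": 0,"grip": 0.45},{"tx": 0,"ty": 0,"tz": 0,"turn": 0,"grip": 0.45},{"tx": 0,"ty": 0,"tz": 0.15,"turn": 0,"grip": 0.45},{"tx": 0,"ty": 0,"tz": 0.15,"turn": 0,"grip": 0.45},{"tx": 0,"ty": 0,"tz": 0,"turn": 0,"grip": 0},{"tx": 0,"ty": 0,"tz": 0,"turn": 0,"grip": 0},{"tx": 0,"ty": 0,"tz": 0,"turn": 0,"grip": 0},{"tx": 0,"ty": 0,"tz": 0,"turn": 0,"grip": 0},{"tx": 0,"ty": 0,"tz": 0,"turn": 0,"grip": 0}]' --newtons 5

```text
time: 6.7
position: [0.4846, 0.1258, 0.1162]
tool_rot: [2.325, 2.111, 0.002]
ft_force: [-1.6, -1.3, 6.1]
grip_width: 0.029
grip_force: 3.8
```

```bash
cat > tip.py <<'E'
from h import *
from bench import ctrl
s=dict(np.load("scene0.npz"));n=ctrl.get_image("scene");st=ctrl.get_state();M=R.from_rotvec(st["tool_rot"]).as_matrix()
D=np.abs(s["pixels"].astype(int)-n["pixels"]).sum(2)>60
for r in range(130,152): print(r,"".join("#" if v else "." for v in D[r,245:300]))
print(st["position"],st["grip_width"],st["grip_force"])
for k in(.014,0,-.015,-.03,-.045): print(k,[np.round(proj(s,st["position"]+M@np.array([-.0095,y,k]))).astype(int).tolist() for y in(-.015,0,.015)])
E
python3 tip.py
```

```text
130 ............###########################################
131 ............##########################################.
132 ............#########################################..
133 .............######################################.#..
134 ............######################.#############.......
135 .............######################.########...........
136 ............######################.#.#####.............
137 .............###############..#######...#..............
138 ...............####################..##................
139 ................#############..##....##................
140 ................######.######..........................
141 ...............####..###.#.............................
142 .......................................................
143 .......................#...............................
144 .......................#...............................
145 .......................................................
146 ....................#....##............................
147 ...................#......#............................
148 .................###..##...............................
149 .................##....#...............................
150 ................#......................................
151 .......................................................
[0.48481907 0.12579838 0.11633886] 0.0185714107328542 3.512027701945044
0.014 [[257, 147], [260, 151], [263, 154]]
0 [[257, 143], [260, 147], [263, 150]]
-0.015 [[257, 139], [260, 142], [263, 146]]
-0.03 [[257, 134], [260, 138], [263, 141]]
-0.045 [[258, 129], [260, 133], [263, 137]]
```

Contact on the knob's top (6 N up) at TCP z 0.116 puts the real tips about 25 mm behind the reported TCP. I'll use that offset from here, so gripping the knob needs TCP z ≈ 0.096.

Emit:
send_rows --steps '[{"tx": 0,"ty": 0,"tz": -0.1,"turn": 0,"grip": 0.4},{"tx": 0,"ty": 0,"tz": 0,"turn": 0,"grip": 0.4},{"tx": 0,"ty": 0,"tz": 0,"turn": 0,"grip": 0.4},{"tx": 0,"ty": 0,"tz": 0.15,"turn": 0,"grip": 0.4},{"tx": 0,"ty": 0,"tz": 0.15,"turn": 0,"grip": 0.4},{"tx": 0,"ty": 0,"tz": 0.1,"turn": 0,"grip": 0.4},{"tx": 0,"ty": 0,"tz": 0,"turn": 0,"grip": 0.1},{"tx": 0,"ty": 0,"tz": 0,"turn": 0,"grip": 0},{"tx": 0,"ty": 0,"tz": 0,"turn": 0,"grip": 0},{"tx": 0,"ty": 0,"tz": 0,"turn": 0,"grip": 0}]' --newtons 6

```text
time: 8.0
position: [0.4841, 0.1258, 0.0974]
tool_rot: [2.326, 2.111, 0.001]
ft_force: [0.2, 0.4, 0.5]
grip_width: 0.136
grip_force: 6.0
```

Emit:
send_rows --steps '[{"tx": 0.02,"ty": -0.09,"tz": -0.014,"turn": 0,"grip": 0},{"tx": 0.041,"ty": -0.083,"tz": -0.029,"turn": 0,"grip": 0},{"tx": 0.054,"ty": -0.073,"tz": -0.038,"turn": 0,"grip": 0},{"tx": 0.063,"ty": -0.065,"tz": -0.044,"turn": 0,"grip": 0},{"tx": 0.065,"ty": -0.041,"tz": -0.046,"turn": 0,"grip": 0},{"tx": 0.066,"ty": -0.026,"tz": -0.046,"turn": 0,"grip": 0},{"tx": 0.071,"ty": -0.01,"tz": -0.05,"turn": 0,"grip": 0},{"tx": 0.072,"ty": 0,"tz": -0.05,"turn": 0,"grip": 0},{"tx": 0,"ty": 0,"tz": 0,"turn": 0,"grip": 0},{"tx": 0,"ty": 0,"tz": 0,"turn": 0,"grip": 0}]' --newtons 6

```text
time: 9.25
position: [0.4631, 0.1555, 0.1165]
tool_rot: [-2.325, -2.112, -0.0]
ft_force: [0.1, -1.3, 4.0]
grip_width: 0.132
grip_force: 6.0
```

Emit:
send_rows --steps '[{"tx": 0,"ty": 0,"tz": 0,"turn": 0,"grip": 0.35},{"tx": 0,"ty": 0,"tz": 0,"turn": 0,"grip": 0.35},{"tx": 0,"ty": 0,"tz": -0.2,"turn": 0,"grip": 0.35},{"tx": -0.1,"ty": 0,"tz": -0.5,"turn": 0,"grip": 0.35},{"tx": -0.1,"ty": 0,"tz": -0.6,"turn": 0,"grip": 1},{"tx": -0.3,"ty": 0.2,"tz": -0.6,"turn": 0,"grip": 1},{"tx": -0.5,"ty": 0.2,"tz": -0.3,"turn": 0,"grip": 1},{"tx": -0.5,"ty": 0.2,"tz": 0,"turn": 0,"grip": 1},{"tx": 0,"ty": 0,"tz": 0,"turn": 0,"grip": 1},{"tx": 0,"ty": 0,"tz": 0,"turn": 0,"grip": 1}]'

```text
time: 10.5
position: [0.4901, 0.0631, 0.2485]
tool_rot: [-2.325, -2.113, -0.001]
ft_force: [0.4, 0.5, 0.0]
grip_width: 0.94
grip_force: 0.0
```

```bash
python3 - <<'E'
from fit import *
d=wrist("w5")
seat=np.array([.4907,.1222,.0685])
for a in(-1.4,-1.5,-1.6,-1.7): print(a,"knob top",np.round(proj(d,W(knob(a,.058),seat,1.474)),1))
hsv=cv2.cvtColor(d["pixels"],cv2.COLOR_RGB2HSV)
c0=proj(d,W((0,-.007,.02),seat,1.474)).astype(int);print("centre",c0)
m=((hsv[...,1]<45)&(hsv[...,2]>120)).astype(np.uint8); m[:c0[1]-50]=0;m[c0[1]+50:]=0;m[:,:c0[0]-45]=0;m[:,c0[0]+45:]=0;m[215:]=0
c=max(cv2.findContours(m,0,2)[0],key=cv2.contourArea);print(cv2.minAreaRect(c),cv2.approxPolyDP(cv2.convexHull(c),3,True)[:,0].tolist())
x0,y0=c0-[65,70]; print(x0,y0)
cv2.imwrite("pics/w5.png",cv2.resize(d["pixels"][y0:y0+120,x0:x0+130,::-1],None,fx=5,fy=5,interpolation=cv2.INTER_CUBIC))
E
```

```text
[[0.0954, 0.9954, 0.0001, 0.4901], [0.9954, -0.0954, 0.0007, 0.0631], [0.0007, 0.0, -1.0, 0.2485], [0.0, 0.0, 0.0, 1.0]] 10.5 [ 0.73 -0.01 -0.89  1.72 -0.01  1.42 -0.26]
-1.4 knob top [226.7 108.5]
-1.5 knob top [226.  105.9]
-1.6 knob top [225.7 103.2]
-1.7 knob top [225.6 100.5]
centre [263 133]
((270.8924560546875, 122.05636596679688), (48.651405334472656, 42.17240524291992), 76.37300109863281) [[286, 97], [284, 138], [258, 148], [247, 113], [271, 97]]
198 63
```

View pics/w5.png

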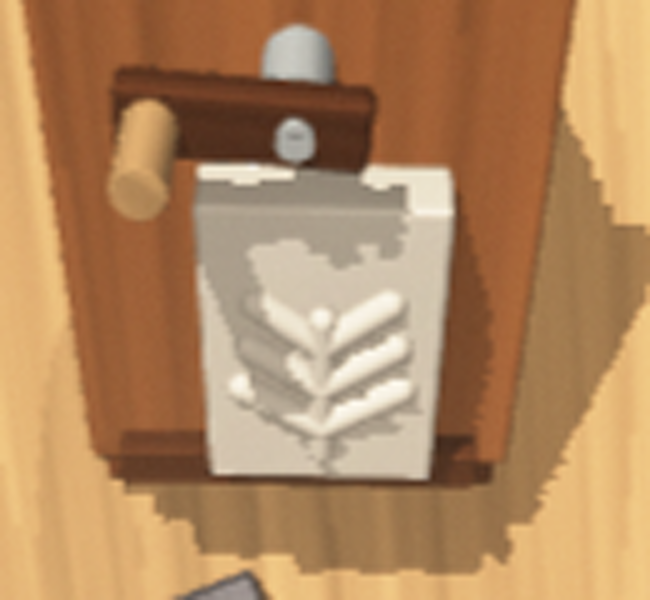

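The button now lies well aside: knob top at crop (138,195), bar level, and the cast's face is free, with corners (194,210), (455,212), (432,478), (211,474). Refit cast from this view.

```bash
python3 - <<'E'
from fit import *
d=dict(np.load("w5.npz")); q=lambda x,y:np.array([198+x/5-.4,63+y/5-.4])
C=[(.042,.03,.02),(.042,-.03,.02),(-.042,-.03,.02),(-.042,.03,.02)];u=[q(194,210),q(455,212),q(432,478),q(211,474)]
g=lambda v:np.concatenate([proj(d,W(P,v[:3],v[3]))-w for P,w in zip(C,u)])
r=least_squares(g,[.497,.12,.068,1.474]);print(np.round(r.x,4),np.round(g(r.x),1))
g2=lambda v:g([v[0],v[1],.068,v[2]]);r=least_squares(g2,[.497,.12,1.474]);print(np.round(r.x,4),np.round(g2(r.x),1))
seat=np.array([.4907,.1222,.0685]);kt=q(138,195)
k=least_squares(lambda v:proj(d,W(knob(v[0],.058),np.array([seat[0],seat[1],.0685]),1.474))-kt,[-1.6]);print("button",k.x)
# distance knob rim to body front in tool x
print("knob top",np.round(W(knob(k.x[0],.058),seat,1.474),4))
M=np.array(d["cam_to_world"]);tc=np.array([r.x[0],r.x[1]])-.0238*np.array([np.cos(r.x[2]),np.sin(r.x[2])]);print("target",tc)
from bench import ctrl
st=ctrl.get_state();T=R.from_rotvec(st["tool_rot"]).as_matrix();dl=np.append(tc,.041)-st["position"];print(st["position"],"units",T.T@dl/.06)
E
```

```text
[0.4965 0.1209 0.065  1.463 ] [ 0.1 -0.3 -0.  -0.1 -0.4  0.   0.4  0.4]
[0.4965 0.121  1.463 ] [-0.2 -0.5  0.2 -0.3 -0.3  0.3  0.3  0.6]
button [-1.65977962]
knob top [0.4632 0.148  0.1554]
target [0.49397292 0.09729801]
[0.48998882 0.06343676 0.2483546 ] units [0.56654794 0.01272779 3.4561656 ]
```

Emit:
send_rows --steps '[{"tx": 0.085,"ty": 0.01,"tz": 0.6,"turn": 0.09,"grip": 1},{"tx": 0.085,"ty": 0,"tz": 0.7,"turn": 0,"grip": 1},{"tx": 0,"ty": 0,"tz": 0.7,"turn": 0,"grip": 1},{"tx": 0,"ty": 0,"tz": 0.6,"turn": 0,"grip": 1},{"tx": 0,"ty": 0,"tz": 0.29,"turn": 0,"grip": 1},{"tx": 0.1,"ty": 0,"tz": 0.14,"turn": 0,"grip": 1},{"tx": 0.1,"ty": 0,"tz": 0.14,"turn": 0,"grip": 1},{"tx": 0.1,"ty": 0,"tz": 0.14,"turn": 0,"grip": 1},{"tx": 0.05,"ty": 0,"tz": 0.07,"turn": 0,"grip": 1},{"tx": 0.05,"ty": 0,"tz": 0.07,"turn": 0,"grip": 1},{"tx": 0,"ty": 0,"tz": 0,"turn": 0,"grip": 1}]'

```text
time: 11.92
position: [0.4944, 0.0961, 0.041]
tool_rot: [-2.339, -2.097, 0.0]
ft_force: [-0.5, -0.7, -0.2]
grip_width: 1.003
grip_force: 0.0
```

Emit:
send_rows --steps '[{"tx": 0,"ty": 0,"tz": 0,"turn": 0,"grip": 0.85},{"tx": 0,"ty": 0,"tz": 0,"turn": 0,"grip": 0.76},{"tx": 0,"ty": 0,"tz": 0,"turn": 0,"grip": 0.72},{"tx": 0,"ty": 0,"tz": 0,"turn": 0,"grip": 0.7},{"tx": 0,"ty": 0,"tz": 0,"turn": 0,"grip": 0.68},{"tx": 0,"ty": 0,"tz": 0,"turn": 0,"grip": 0.66},{"tx": 0,"ty": 0,"tz": 0,"turn": 0,"grip": 0.64}]' --newtons 4

```text
time: 12.8
position: [0.4943, 0.0958, 0.0411]
tool_rot: [-2.339, -2.097, 0.001]
ft_force: [-0.5, -0.4, 0.0]
grip_width: 0.686
grip_force: 4.0
```

Emit:
send_rows --steps '[{"tx": 0,"ty": 0,"tz": 0,"turn": 0,"grip": 0.5},{"tx": 0,"ty": 0,"tz": 0,"turn": 0,"grip": 0.5},{"tx": -0.03,"ty": 0,"tz": -0.06,"turn": 0,"grip": 0.5},{"tx": -0.06,"ty": 0,"tz": -0.1,"turn": 0,"grip": 0.5},{"tx": -0.06,"ty": 0,"tz": -0.1,"turn": 0,"grip": 0.5},{"tx": 0,"ty": 0,"tz": 0,"turn": 0,"grip": 0.5},{"tx": 0,"ty": 0,"tz": 0,"turn": 0,"grip": 0.5}]' --newtons 9

```text
time: 13.68
position: [0.4936, 0.0868, 0.0568]
tool_rot: [2.339, 2.097, 0.0]
ft_force: [0.1, 0.6, -1.3]
grip_width: 0.686
grip_force: 9.0
```

```bash
cat > look.py <<'E'
from fit import *
import sys
d=wrist(sys.argv[1]);hsv=cv2.cvtColor(d["pixels"],cv2.COLOR_RGB2HSV)
m=((hsv[...,1]<50)&(hsv[...,2]>110)).astype(np.uint8); m[211:]=0;m[:,:205]=0;m[:,325:]=0
m=cv2.morphologyEx(m,cv2.MORPH_OPEN,np.ones((3,3)))
for c in sorted(cv2.findContours(m,0,2)[0],key=cv2.contourArea)[-2:]: print(cv2.contourArea(c),cv2.approxPolyDP(cv2.convexHull(c),2,True)[:,0].tolist())
st=__import__("bench").ctrl.get_state()["position"]
M=d["cam_to_world"]
# predicted cast upper edge in pixels if held rigidly: grip offset d=29mm, tip 4.5mm below seat height
T=M@np.linalg.inv(d["T_tool_cam"]); yaw=np.arctan2(T[1,0],T[0,0])
seat=T[:3,3]+np.array([.0238*np.cos(yaw),.0238*np.sin(yaw),.067-.041])
for P in((.042,.03,.02),(.042,-.03,.02),(.042,.03,0),(.042,-.03,0)): print("pred",np.round(proj(d,W(P,seat,yaw)),1))
E
python3 look.py w6
```

```text
[[0.109, 0.994, 0.0002, 0.4936], [0.994, -0.109, -0.0002, 0.0868], [-0.0002, 0.0002, -1.0, 0.0568], [0.0, 0.0, 0.0, 1.0]] 13.675 [ 0.61  0.23 -0.91  1.95  0.21  1.06 -0.5 ]
763.5 [[258, 58], [261, 79], [227, 77], [230, 59], [235, 54], [248, 52]]
8429.0 [[323, 138], [324, 182], [316, 210], [207, 209], [206, 139]]
pred [193.  165.6]
pred [327.8 165.5]
pred [199.6 136.8]
pred [321.5 136.7]
```

The cast is held rigidly: its upper edge is at row 138 against 137 predicted, and Fz −1.3 N is its weight. Lift clear, then turn and carry.

Emit:
send_rows --steps '[{"tx": -0.1,"ty": 0,"tz": -0.14,"turn": 0,"grip": 0.5},{"tx": -0.17,"ty": 0,"tz": -0.25,"turn": 0,"grip": 0.5},{"tx": -0.17,"ty": 0,"tz": -0.25,"turn": 0,"grip": 0.5},{"tx": -0.17,"ty": 0,"tz": -0.25,"turn": 0,"grip": 0.5},{"tx": -0.1,"ty": 0,"tz": -0.3,"turn": 0.2,"grip": 0.5},{"tx": 0,"ty": 0,"tz": -0.3,"turn": 0.4,"grip": 0.5},{"tx": 0,"ty": 0,"tz": -0.3,"turn": 0.6,"grip": 0.5},{"tx": 0,"ty": 0,"tz": -0.2,"turn": 0.75,"grip": 0.5},{"tx": 0,"ty": 0,"tz": 0,"turn": 0.75,"grip": 0.5},{"tx": 0,"ty": 0,"tz": 0,"turn": 0.75,"grip": 0.5},{"tx": 0,"ty": 0,"tz": 0,"turn": 0.75,"grip": 0.5},{"tx": 0,"ty": 0,"tz": 0,"turn": 0.75,"grip": 0.5}]' --newtons 9

```text
time: 15.22
position: [0.489, 0.0448, 0.1769]
tool_rot: [2.913, 1.175, 0.001]
ft_force: [0.3, 0.1, -0.9]
grip_width: 0.691
grip_force: 9.0
```

Emit:
send_rows --steps '[{"tx": 0,"ty": 0,"tz": 0,"turn": 0.75,"grip": 0.5},{"tx": 0,"ty": 0,"tz": 0,"turn": 0.75,"grip": 0.5},{"tx": 0,"ty": 0,"tz": 0,"turn": 0.75,"grip": 0.5},{"tx": 0,"ty": 0,"tz": 0,"turn": 0.75,"grip": 0.5},{"tx": 0,"ty": 0,"tz": 0,"turn": 0.75,"grip": 0.5},{"tx": 0,"ty": 0,"tz": 0,"turn": 0.3,"grip": 0.5},{"tx": 0,"ty": 0,"tz": 0,"turn": 0,"grip": 0.5}]'

```text
time: 16.1
position: [0.489, 0.0448, 0.1767]
tool_rot: [3.125, 0.322, 0.001]
ft_force: [0.3, -0.2, -1.3]
grip_width: 0.687
grip_force: 9.0
```

```bash
python3 look.py w7; python3 - <<'E'
from h import *
from bench import ctrl
# tray outer/inner felt from both initial views
C=np.mean([[.596,-.12],[.647,-.351],[.504,-.379],[.453,-.15],[.457,-.149],[.595,-.121],[.644,-.351],[.506,-.378]],0)
yv=np.mean([[.596-.647,.231],[.453-.504,.229],[.457-.506,.229],[.595-.644,.230]],0);xv=np.mean([[.143,.03],[.143,.028],[.138,.028],[.138,.027]],0)
ya=np.arctan2(-yv[0],yv[1]);xa=np.arctan2(xv[1],xv[0]);print(C,np.degrees([ya,xa]))
E
```

```text
[[0.979, 0.2039, 0.0005, 0.489], [0.2039, -0.979, -0.0001, 0.0448], [0.0004, 0.0002, -1.0, 0.1767], [0.0, 0.0, 0.0, 1.0]] 16.1 [ 0.71  0.03 -0.87  1.84  0.03  1.28 -1.52]
8550.5 [[323, 138], [324, 181], [316, 210], [207, 209], [205, 137]]
pred [192.2 168.7]
pred [326.6 168.6]
pred [198.9 139.7]
pred [320.4 139.6]
[ 0.55025  -0.249875] [12.27771491 11.36873756]
```

Emit:
send_rows --steps '[{"tx": -0.066,"ty": 0.3,"tz": 0,"turn": -0.02,"grip": 0.5},{"tx": -0.066,"ty": 0.5,"tz": 0,"turn": 0,"grip": 0.5},{"tx": -0.066,"ty": 0.6,"tz": 0,"turn": 0,"grip": 0.5},{"tx": -0.066,"ty": 0.65,"tz": 0,"turn": 0,"grip": 0.5},{"tx": -0.066,"ty": 0.65,"tz": 0,"turn": 0,"grip": 0.5},{"tx": -0.066,"ty": 0.6,"tz": 0,"turn": 0,"grip": 0.5},{"tx": -0.066,"ty": 0.45,"tz": 0,"turn": 0,"grip": 0.5},{"tx": -0.066,"ty": 0.27,"tz": 0,"turn": 0,"grip": 0.5},{"tx": 0,"ty": 0,"tz": 0.2,"turn": 0,"grip": 0.5},{"tx": 0,"ty": 0,"tz": 0.5,"turn": 0,"grip": 0.5},{"tx": 0,"ty": 0,"tz": 0.5,"turn": 0,"grip": 0.5},{"tx": 0,"ty": 0,"tz": 0.5,"turn": 0,"grip": 0.5}]'

```text
time: 17.65
position: [0.5075, -0.1957, 0.0728]
tool_rot: [-3.123, -0.33, 0.0]
ft_force: [0.0, 0.6, -1.7]
grip_width: 0.688
grip_force: 9.0
```

Emit:
send_rows --steps '[{"tx": 0,"ty": 0,"tz": 0.3,"turn": 0,"grip": 0.5},{"tx": 0,"ty": 0,"tz": 0.1,"turn": 0,"grip": 0.5},{"tx": 0,"ty": 0,"tz": 0,"turn": 0,"grip": 0.5},{"tx": 0,"ty": 0,"tz": 0,"turn": 0,"grip": 0.5}]'

```text
time: 18.15
position: [0.5086, -0.1982, 0.0513]
tool_rot: [3.123, 0.326, 0.003]
ft_force: [-0.1, 0.1, -1.7]
grip_width: 0.691
grip_force: 9.0
```

```bash
python3 look.py w8; python3 - <<'E'
from h import *
from bench import ctrl
s=ctrl.get_image("scene");np.savez("scene2",**s)
hsv=cv2.cvtColor(s["pixels"],cv2.COLOR_RGB2HSV)
m=((hsv[...,1]<50)&(hsv[...,2]>130)).astype(np.uint8)
for r in range(200,262,2): print(r,"".join("#" if v else "." for v in m[r,110:215]))
st=ctrl.get_state();print(proj(s,st["position"]))
E
```

```text
[[0.9784, 0.2065, 0.0018, 0.5086], [0.2065, -0.9784, -0.001, -0.1982], [0.0015, 0.0013, -1.0, 0.0513], [0.0, 0.0, 0.0, 1.0]] 18.15 [ 0.89  0.28 -0.65  1.86  0.2   1.06 -1.19]
70.5 [[323, 128], [311, 123], [308, 118], [323, 117]]
16265.5 [[324, 69], [324, 210], [208, 210], [205, 207], [205, 70]]
pred [192.4 168.6]
pred [326.8 168.4]
pred [199.  139.6]
pred [320.5 139.5]
200 .........................................................................................................
202 .........................................................................................................
204 .........................................................................................................
206 .........................................................................................................
208 ................................................#........................................................
210 ............................................############.................................................
212 .........................................#############.########.
[... 2009 characters left out ...]
............
250 #..#######.###.#..........................................#####.#####..##....#####.#.#...................
252 ##########..##............................................##...####..##..#...###.........................
254 #.###.###...#............................................#...###..#######...#...#........................
256 ######.........#.......................................##..#######....##.####............................
258 .########.............................................##.#......#....###...#.............................
260 ###.#######.##......................................#####...######.##....#...............................
[153.12287123 224.43435689]
```

Emit:
send_rows --steps '[{"tx": 0,"ty": 0,"tz": 0.2,"turn": 0,"grip": 0.5},{"tx": 0,"ty": 0,"tz": 0.2,"turn": 0,"grip": 0.5},{"tx": 0,"ty": 0,"tz": 0.14,"turn": 0,"grip": 0.5},{"tx": 0,"ty": 0,"tz": 0.05,"turn": 0,"grip": 0.5},{"tx": 0,"ty": 0,"tz": 0.02,"turn": 0,"grip": 0.5},{"tx": 0,"ty": 0,"tz": 0,"turn": 0,"grip": 0.5}]'

```text
time: 19.0
position: [0.5079, -0.198, 0.0138]
tool_rot: [3.124, 0.326, 0.001]
ft_force: [0.4, -1.3, -1.4]
grip_width: 0.685
grip_force: 9.0
```

Emit:
send_rows --steps '[{"tx": 0,"ty": 0,"tz": 0.03,"turn": 0,"grip": 0.5},{"tx": 0,"ty": 0,"tz": 0.02,"turn": 0,"grip": 0.5},{"tx": 0,"ty": 0,"tz": 0,"turn": 0,"grip": 0.5}]' --newtons 6

```text
time: 19.38
position: [0.5076, -0.1979, 0.0105]
tool_rot: [3.125, 0.326, -0.0]
ft_force: [0.0, 0.3, -0.4]
grip_width: 0.692
grip_force: 6.0
```

Emit:
send_rows --steps '[{"tx": 0,"ty": 0,"tz": 0.02,"turn": 0,"grip": 0.5},{"tx": 0,"ty": 0,"tz": 0.01,"turn": 0,"grip": 0.5},{"tx": 0,"ty": 0,"tz": 0,"turn": 0,"grip": 0.5}]' --newtons 5

```text
time: 19.75
position: [0.5077, -0.1979, 0.0087]
tool_rot: [3.125, 0.326, -0.0]
ft_force: [0.0, 0.4, -1.4]
grip_width: 0.688
grip_force: 5.0
```

```bash
cat > edge.py <<'E'
from fit import *
import sys
d=wrist(sys.argv[1]);hsv=cv2.cvtColor(d["pixels"],cv2.COLOR_RGB2HSV)
V=d["pixels"].astype(int).sum(2)[:, 235:285].mean(1); print("rows 90-205:",np.round(V[90:206:3]).astype(int).tolist())
T=d["cam_to_world"]@np.linalg.inv(d["T_tool_cam"])
# rigid model: contact centroid C=tool(+1.5mm, z=+32mm up); cast point (s=42) relative C rotated to tilt th
for th in(35,30,20,10,0,-5):
    a=np.radians(th);o=[]
    for n in(20,0):
        ds,dn=.042+.0172,n/1000-.0143
        p=np.array([.0015+ds*np.cos(a)-dn*np.sin(a),0,-.032-(ds*np.sin(a)+dn*np.cos(a))])
        o.append(round(float(proj(d,T[:3,:3]@p+T[:3,3])[1]),1))
    print(th,"rows face-edge, underside-edge",o)
E
python3 edge.py w9
```

```text
[[0.9784, 0.2065, -0.0001, 0.5077], [0.2065, -0.9784, -0.0, -0.1979], [-0.0001, -0.0, -1.0, 0.0087], [0.0, 0.0, 0.0, 1.0]] 19.75 [ 0.87  0.34 -0.63  1.9   0.24  0.98 -1.23]
rows 90-205: [506, 514, 516, 523, 505, 542, 529, 530, 524, 538, 501, 450, 461, 491, 464, 480, 622, 627, 630, 634, 638, 642, 646, 650, 728, 742, 733, 717, 629, 613, 608, 555, 555, 553, 552, 550, 547, 543, 544]
35 rows face-edge, underside-edge [170.5, 140.4]
30 rows face-edge, underside-edge [161.7, 136.1]
20 rows face-edge, underside-edge [147.5, 130.7]
10 rows face-edge, underside-edge [138.1, 129.3]
0 rows face-edge, underside-edge [133.1, 131.1]
-5 rows face-edge, underside-edge [132.0, 133.1]
```

Emit:
send_rows --steps '[{"tx": 0,"ty": 0,"tz": 0.02,"turn": 0,"grip": 0.5},{"tx": 0,"ty": 0,"tz": 0.02,"turn": 0,"grip": 0.5},{"tx": 0,"ty": 0,"tz": 0,"turn": 0,"grip": 0.5}]' --newtons 5

```text
time: 20.18
position: [0.5076, -0.1979, 0.0062]
tool_rot: [-3.125, -0.326, 0.0]
ft_force: [-0.9, -0.1, -1.0]
grip_width: 0.691
grip_force: 5.0
```

Emit:
send_rows --steps '[{"tx": 0,"ty": 0,"tz": 0.02,"turn": 0,"grip": 0.5},{"tx": 0,"ty": 0,"tz": 0.02,"turn": 0,"grip": 0.5},{"tx": 0,"ty": 0,"tz": 0,"turn": 0,"grip": 0.5}]' --newtons 4

```text
time: 20.55
position: [0.5086, -0.1978, 0.0044]
tool_rot: [3.124, 0.326, 0.002]
ft_force: [1.9, 0.3, 1.4]
grip_width: 0.689
grip_force: 4.0
```

The low edge touched the felt at the predicted height. Now roll the cast flat about that edge with a light grip.

Emit:
send_rows --steps '[{"tx": 0.026,"ty": 0,"tz": 0.01,"turn": 0,"grip": 0.5},{"tx": 0.026,"ty": 0,"tz": 0.013,"turn": 0,"grip": 0.5},{"tx": 0.024,"ty": 0,"tz": 0.017,"turn": 0,"grip": 0.5},{"tx": 0.023,"ty": 0,"tz": 0.018,"turn": 0,"grip": 0.5},{"tx": 0,"ty": 0,"tz": 0,"turn": 0,"grip": 0.5}]' --newtons 3

```text
time: 21.18
position: [0.5133, -0.1967, 0.0002]
tool_rot: [-3.125, -0.326, 0.001]
ft_force: [0.3, 0.6, 0.8]
grip_width: 0.692
grip_force: 3.0
```

```bash
python3 edge.py w10
```

```text
[[0.9784, 0.2066, -0.0005, 0.5133], [0.2066, -0.9784, 0.0, -0.1967], [-0.0004, -0.0001, -1.0, 0.0002], [0.0, 0.0, 0.0, 1.0]] 21.175 [ 0.86  0.36 -0.62  1.89  0.25  0.97 -1.24]
rows 90-205: [531, 504, 517, 505, 511, 514, 524, 505, 538, 437, 384, 398, 492, 501, 512, 582, 740, 749, 748, 748, 748, 748, 746, 709, 643, 596, 595, 593, 591, 589, 581, 570, 550, 560, 579, 579, 578, 570, 555]
35 rows face-edge, underside-edge [170.5, 140.4]
30 rows face-edge, underside-edge [161.7, 136.1]
20 rows face-edge, underside-edge [147.5, 130.7]
10 rows face-edge, underside-edge [138.1, 129.3]
0 rows face-edge, underside-edge [133.1, 131.1]
-5 rows face-edge, underside-edge [132.0, 133.1]
```

Emit:
send_rows --steps '[{"tx": 0.022,"ty": 0,"tz": 0.019,"turn": 0,"grip": 0.5},{"tx": 0.02,"ty": 0,"tz": 0.02,"turn": 0,"grip": 0.5},{"tx": 0.019,"ty": 0,"tz": 0.022,"turn": 0,"grip": 0.5},{"tx": 0.018,"ty": 0,"tz": 0.023,"turn": 0,"grip": 0.5},{"tx": 0,"ty": 0,"tz": 0,"turn": 0,"grip": 0.5}]' --newtons 3

```text
time: 21.85
position: [0.5179, -0.1957, -0.0049]
tool_rot: [-3.124, -0.326, 0.001]
ft_force: [0.3, -0.9, -0.5]
grip_width: 0.689
grip_force: 3.0
```

```bash
python3 edge.py w11
```

```text
[[0.9784, 0.2066, -0.0007, 0.5179], [0.2066, -0.9784, 0.0001, -0.1957], [-0.0006, -0.0003, -1.0, -0.0049], [0.0, 0.0, 0.0, 1.0]] 21.85 [ 0.85  0.38 -0.62  1.88  0.26  0.96 -1.25]
rows 90-205: [542, 527, 550, 524, 499, 525, 534, 512, 511, 533, 412, 377, 706, 752, 752, 752, 752, 752, 751, 750, 700, 626, 612, 611, 609, 606, 594, 582, 562, 561, 571, 586, 589, 590, 577, 560, 557, 555, 573]
35 rows face-edge, underside-edge [170.5, 140.4]
30 rows face-edge, underside-edge [161.7, 136.1]
20 rows face-edge, underside-edge [147.5, 130.7]
10 rows face-edge, underside-edge [138.1, 129.3]
0 rows face-edge, underside-edge [133.1, 131.1]
-5 rows face-edge, underside-edge [132.0, 133.1]
```

```bash
cat > endface.py <<'E'
from h import *
import sys
for n in sys.argv[1:]:
    d=dict(np.load(n+".npz")); g=d["pixels"].astype(int).sum(2); m=((g>690)).astype(np.uint8); m[211:]=0; m[:100]=0
    hs=cv2.cvtColor(d["pixels"],cv2.COLOR_RGB2HSV)[...,1]
    print(n)
    for r in range(114,208,6):
        row=hs[r]<32; row&=g[r]>330
        c=row[190:330]; xs=np.flatnonzero(c)+190
        print(r,"".join("#" if v>690 else "+" if v>560 else "-" if v>450 else "." for v in g[r,170:350:2]))
E
python3 endface.py w10 w11
```

```text
w10
114 ..------------+-----------------+-+-------+----+----+-------------.---------.---+----+--+-
120 ..----------+-++-+-+--+-++-----------....................................................-
126 ....---+-++-+-++----------------------------------------------------------................
132 ....------------------------------------------------------------------------..............
138 ...-------------############################################################+.............
144 .....-----------############################################################+.............
150 ....------------+###########################################################-.............
156 ....---------+---#######++++++#############################################+..............
162 .....+------------++++++++++++++++++++++++++++++########++++###############+..............
168 .....+----+----+---+++++++++++++++++++++++++++++++++++++++++###############-..............
174 ......----------+--+++++++++++++++++++++++++++++++++++++++++++++++++++++++-...............
180 ......-------.-----++++++++---+++---+++++++++++
[... 1247 characters left out ...]
+++++++++++++####+.................
168 .....-------------+--++++++++---+---+++++++++++++++++++++----+--++++++++-.................
174 ....-+------------+--++++++++-+++++++---+++++---+++++----++++++-++++++++-.................
180 ....-----------------++++++++++--++++++++----++++---++++++++--++++++++++-.................
186 .....+-------.-----+-++++++++++++++--+++++++-+++++++++++-+++++++++++++++-.................
192 .....-------------+---+++++--+++----++++--++++++++++-++++----+++--++++++..................
198 .....-----------+---.-++++++-++++++++---+++--++++-++-.---+++++++-+++++++..................
204 ......--++-----+------++++++++++--++++++++---++++---++++++++-++++++++++-..................
```

The face is now nearly flat: edge widths give a tilt of about 6° (19° before). A last small roll, watching the force.

Emit:
send_rows --steps '[{"tx": 0.012,"ty": 0,"tz": 0.018,"turn": 0,"grip": 0.5},{"tx": 0.008,"ty": 0,"tz": 0.018,"turn": 0,"grip": 0.5},{"tx": 0,"ty": 0,"tz": 0,"turn": 0,"grip": 0.5}]' --newtons 3

```text
time: 22.28
position: [0.5191, -0.1955, -0.0066]
tool_rot: [3.124, 0.326, -0.001]
ft_force: [-2.5, 1.0, 3.5]
grip_width: 0.693
grip_force: 3.0
```

```bash
cat > tilt.py <<'E'
from h import *
import sys
for n in sys.argv[1:]:
    d=dict(np.load(n+".npz")); im=cv2.GaussianBlur(d["pixels"],(5,5),0).astype(float); K=d["K"]; T=d["T_tool_cam"]
    gx=np.abs(im[:,2:]-im[:,:-2]).sum(2); R_=[];W_=[];L=[];Q=[]
    for r in range(160,208):
        l=gx[r,200:222].argmax()+201; q=gx[r,298:325].argmax()+299
        R_.append(r);L.append(l);Q.append(q)
    R_=np.array(R_)
    def rob(y):
        y=np.array(y,float);k=np.ones(len(y),bool)
        for _ in range(4): p=np.polyfit(R_[k],y[k],1);k=np.abs(y-np.polyval(p,R_))<1.5
        return p,k.sum()
    (pl,a),(pq,b)=rob(L),rob(Q); P=[]
    for r in(155,205):
        w=np.polyval(pq,r)-np.polyval(pl,r);D=K[0,0]*.06/w
        P.append((T@np.append(D*np.linalg.inv(K)@[(np.polyval(pl,r)+np.polyval(pq,r))/2,r,1],1))[:3])
    P=np.array(P);v=P[0]-P[1];print(n,a,b,np.round(P,4).tolist(),"tilt",np.degrees(np.arctan2(-v[2],v[0])),"yaw",np.degrees(np.arctan2(v[1],v[0])))
E
python3 -c "
from h import *
wrist('w12')"; python3 tilt.py w9 w10 w11 w12; python3 endface.py w12
```

```text
[[0.9785, 0.2064, -0.0004, 0.5191], [0.2064, -0.9785, -0.0002, -0.1955], [-0.0005, 0.0001, -1.0, -0.0066], [0.0, 0.0, 0.0, 1.0]] 22.275 [ 0.85  0.38 -0.62  1.88  0.27  0.96 -1.26]
w9 14 46 [[0.0512, 0.003, -0.0538], [0.025, 0.0012, -0.052]] tilt 4.0213604710977355 yaw 3.9840825188223206
w10 45 48 [[0.0502, 0.0015, -0.047], [0.0202, 0.0015, -0.0375]] tilt 17.581207358779128 yaw 0.10093839625742286
w11 48 48 [[0.048, 0.0016, -0.0304], [0.0181, 0.0014, -0.031]] tilt -1.308516149948801 yaw 0.2374125578423494
w12 48 48 [[0.0482, 0.0015, -0.0322], [0.0185, 0.0015, -0.0323]] tilt -0.15041690007765782 yaw -0.0717430749338205
w12
114 ..----------------+-----------.---+------------+----------+----++--.----------------------
120 ..----------------+----------------.----+-+----+-------------------.----------------------
126 .----------------.-------..........................................................--+----
132 .-------------+----######################################################+........---+----
138 ....---------------######################################################+.......-+--+-
[... 348 characters left out ...]
+++++++++++++#####.................
168 ...------------------++++++++++---+++++++++++++++++++++++++----++++++++++.................
174 ....+------+------+--+++++++--+++++---+++++++++++++++++----+++++-+++++++-.................
180 ....+----+-------++--+++++++++-++++++++-------++--+---++++++++-+++++++++-.................
186 .....----------+--+--+++++++++++++--+++++++--++++-++++++++-+++++++++++++-.................
192 .....--------.-------+++++++------++++--++++++++++++++-++++------+++++++-.................
198 ....-------.-.-------++++++--++++++----+++--++++++-++++----++++++-++++++..................
204 ......--------++--+---+++++++--++++++++------++++------+++++++--++++++++..................
```

```bash
python3 - <<'E'
from h import *
d=dict(np.load("w12.npz"));g=d["pixels"].astype(int).sum(2)[:,225:300].mean(1);r=120+np.argmax(np.diff(g[120:140]));print("edge row",r+.5)
e=onplane(d,(262,r+.5),.031);T=d["cam_to_world"]@np.linalg.inv(d["T_tool_cam"])
ctr=e[:2]-.042*T[:2,0];fh=np.array([.5378,-.1912]);ax=np.array([np.cos(.2095),np.sin(.2095)]);print(e,ctr,"offset along tray x,y mm",1000*(ctr-fh)@np.c_[ax,[-ax[1],ax[0]]])
E
```

```text
edge row 127.5
[ 0.58164916 -0.18355201  0.031     ] [ 0.54055387 -0.19222248] offset along tray x,y mm [ 2.481015   -1.57284408]
```

Within about 3 mm of the middle. Ease the downward force, then release gently and retreat straight up.

Emit:
send_rows --steps '[{"tx": 0,"ty": 0,"tz": -0.01,"turn": 0,"grip": 0.5},{"tx": 0,"ty": 0,"tz": 0,"turn": 0,"grip": 0.7},{"tx": 0,"ty": 0,"tz": 0,"turn": 0,"grip": 0.74},{"tx": 0,"ty": 0,"tz": 0,"turn": 0,"grip": 0.78},{"tx": 0,"ty": 0,"tz": 0,"turn": 0,"grip": 0.82},{"tx": 0,"ty": 0,"tz": 0,"turn": 0,"grip": 0.82},{"tx": 0,"ty": 0,"tz": -0.1,"turn": 0,"grip": 0.82},{"tx": 0,"ty": 0,"tz": -0.3,"turn": 0,"grip": 0.82},{"tx": 0,"ty": 0,"tz": -0.6,"turn": 0,"grip": 0.82},{"tx": 0,"ty": 0,"tz": -0.8,"turn": 0,"grip": 0.82},{"tx": 0,"ty": 0,"tz": -0.8,"turn": 0,"grip": 0.82}]' --newtons 3

```text
time: 23.7
position: [0.5196, -0.1953, 0.1528]
tool_rot: [3.124, 0.327, 0.002]
ft_force: [0.2, -0.9, 0.3]
grip_width: 0.818
grip_force: 0.0
```

Emit:
send_rows --steps '[{"tx": -0.6,"ty": 0,"tz": -0.5,"turn": 0,"grip": 0.82},{"tx": -0.6,"ty": 0,"tz": -0.2,"turn": 0,"grip": 0.82},{"tx": 0,"ty": 0,"tz": 0,"turn": 0,"grip": 0.82},{"tx": 0,"ty": 0,"tz": 0,"turn": 0,"grip": 0.82}]'

```text
time: 24.2
position: [0.4495, -0.21, 0.1926]
tool_rot: [3.124, 0.327, 0.002]
ft_force: [0.8, -0.1, -0.0]
grip_width: 0.819
grip_force: 0.0
```

```bash
python3 - <<'E'
from h import *
d=wrist("w13");hsv=cv2.cvtColor(d["pixels"],cv2.COLOR_RGB2HSV);g=d["pixels"].astype(int).sum(2)
m=((hsv[...,1]<60)&(g>500)).astype(np.uint8);m[212:]=0
m=cv2.morphologyEx(m,cv2.MORPH_OPEN,np.ones((3,3)))
ax=np.array([np.cos(.2095),np.sin(.2095)]);B=np.c_[ax,[-ax[1],ax[0]]];C=np.array([.5503,-.2499])
for c in sorted(cv2.findContours(m,0,2)[0],key=cv2.contourArea)[-3:]:
    q=cv2.boxPoints(cv2.minAreaRect(c)); w=np.array([onplane(d,u,.032)[:2] for u in q]); s=np.linalg.norm(np.roll(w,-1,0)-w,axis=1)
    k=s[:2].argmax();v=w[(k+1)%4]-w[k]
    print(cv2.contourArea(c),np.round(q).tolist(),"centre in tray mm",np.round((w.mean(0)-C)@B*1000,1),"sides",np.round(s*1000,1)[:2],"yaw",np.degrees(np.arctan2(v[1],v[0])))
# felt corners
f=((hsv[...,1]<60)&(g>180)).astype(np.uint8);f[212:]=0;f=cv2.morphologyEx(f,cv2.MORPH_OPEN,np.ones((5,5)))
c=max(cv2.findContours(f,0,2)[0],key=cv2.contourArea);a=cv2.approxPolyDP(cv2.convexHull(c),4,True)[:,0];print([(p.tolist(),np.round((onplane(d,p,.015)[:2]-C)@B*1000).tolist()) for p in a])
E
```

```text
[[0.9784, 0.2069, 0.0013, 0.4495], [0.2069, -0.9784, -0.0009, -0.21], [0.0011, 0.0011, -1.0, 0.1926], [0.0, 0.0, 0.0, 1.0]] 24.2 [ 1.02  0.02 -0.64  1.81  0.01  1.31 -0.98]
731.5 [[84.0, 169.0], [115.0, 166.0], [117.0, 194.0], [86.0, 197.0]] centre in tray mm [-102.4  268.5] sides [40.4 37.1] yaw -72.42286072531707
1475.0 [[331.0, 121.0], [352.0, 77.0], [393.0, 98.0], [371.0, 141.0]] centre in tray mm [-13.1 -63.3] sides [55.1 56.1] yaw -102.31488117559799
3509.5 [[237.0, 131.0], [237.0, 59.0], [287.0, 59.0], [287.0, 131.0]] centre in tray mm [ 2.9 58.4] sides [82.3 58.3] yaw 10.568066132807465
[([409, 34], [75.0, -118.0]), ([395, 156], [-72.0, -119.0]), ([219, 157], [-73.0, 116.0]), ([213, 36], [73.0, 117.0])]
```

The cast lies about 2 mm from the middle of the empty half (82×58 mm seen, square to the tray). The medallion's outline still sits in the other half.

```bash
python3 -c "
from bench import ctrl
print(ctrl.close_job())"
```

```text
the job is handed in; nothing more can be done
None
```

Job handed in at about 24 s: the button is turned aside to about −1.66 rad, and the cast lies flat and face up, square to the tray within about 1.5° and about 2 mm from the middle of its empty half; grip force on it read at most 9 N (3.5 N down on the felt), and the fingertips proved about 25 mm behind the reported TCP rather than 14 mm ahead, found when they closed over the knob's top and touched it lightly.

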